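# Bin the corn cob, close the caddy with its nested lids, lift off the outer lid and hold it

### The job

Put the piece of corn cob into the open food-waste caddy, then pick up its two nested lids together by the inner lid's knob, lower them as one onto the caddy until the inner lid is fully seated in the mouth with the outer lid down over it, and let go of the knob. Then lift the outer lid alone by its collar, straight up off the knob, for its filter to be changed: the inner lid must stay closed on the caddy undisturbed, and you finish while still holding the outer lid level in the gripper, a good 10 cm above where it sat and touching nothing else. Never separate the lids before they are on the caddy, leave the caddy standing where it is and do not disturb the other kitchen things.

Things in the scene. Friction and masses are not known exactly. Their poses are not given: they have to be found in the camera images.
- caddy: Open round food-waste caddy of brushed steel, loose (about 1.2 kg), upright on the worktop, no handle. 140 mm outside diameter, 100 mm tall, wall 5 mm, so the mouth is 130 mm wide; inner floor 5 mm above its underside. Origin: centre of its underside, z up.
- inner_lid: Steel inner lid, 0.22 kg, under the nested outer lid. Origin: centre of underside, z up. Plug dia 122 mm, z 0-10 mm, enters the caddy's mouth; flange dia 140, z 10-14, rests on the rim (origin then 90 mm above the caddy's); upright round knob dia 18, z 14-74, its top 30 mm free above the outer lid's collar. Lifting by the knob carries the outer lid too. Starts on the worktop.
- knob_top (a point): Centre of the top end of the inner lid's knob, 74 mm above the inner lid's underside.
- outer_lid: Steel outer lid, 0.18 kg, lying loose over the inner lid. Origin: centre of the skirt's lower edge, z up; nested it is 2 mm above the inner lid's. Skirt dia 160 outside, 154 inside, z 0-12 mm; flat plate z 12-17 rests on the inner lid's flange; upright round collar dia 44 outside, 25 inside, z 17-42, the inner lid's knob passing through with 3 mm play all round.
- collar_top (a point): Centre of the collar's upper end on the outer lid, 42 mm above the skirt's lower edge.
- cob: Piece of corn cob, a cylinder 80 mm long and 33 mm in diameter lying on the worktop, about 90 g. Its long axis is its x axis. Origin: on its underside as it starts, 16.5 mm below the middle of its axis.
- spice_jar: Bystander: amber jar, 50 mm diameter, 85 mm tall. Origin: centre of its underside.
- espresso_cup: Bystander: white cup, 56 mm diameter, 55 mm tall. Origin: centre of its underside.
- food_can: Bystander: food can, 66 mm diameter, 85 mm tall. Origin: centre of its underside.
- jam_jar: Bystander: glass jar, 62 mm diameter, 85 mm tall. Origin: centre of its underside.
- pan_lid: Bystander: shallow pan lid lying flat, 110 mm diameter, 40 mm tall with a mushroom knob and no collar; it does not belong to the caddy. Origin: centre of its underside.
- bowl: Bystander: blue bowl, 100 mm diameter, 50 mm tall. Origin: centre of its underside.
- spoon: Bystander: wooden spoon lying along its x axis, 240 mm long. Origin: on its underside.
There are look-alikes about, which are no part of the job. What is shaped like the outer_lid but purple is not meant. Of the things shaped like the cob, the yellow one is meant.

How it is judged:
On the way, in this order (a step that is already met when the one before it is completed fails the run):
1. the corn cob lies inside the caddy and is let go (horizontal distance between cob and caddy below 0.065 m and z of cob in the frame of caddy below 0.07 m and contact force between the fingers and cob below 0.1 N), for 0.2 s.
2. the nested lids are together down on the caddy, the inner lid fully seated and its knob let go (horizontal distance between inner_lid and caddy below 0.01 m and z of inner_lid in the frame of caddy between 0.085 and 0.095 m and angle between the z axis of inner_lid and the z axis of caddy, either way round below 0.06 rad and z of outer_lid in the frame of inner_lid below 0.007 m and horizontal distance between outer_lid and inner_lid below 0.01 m and contact force between the fingers and inner_lid below 0.1 N), for 0.2 s.
At the end, for the whole second after the job is handed in: Cob in the caddy; inner lid seated in its mouth (centred to 10 mm, height within 5 mm, tilt under 0.06 rad), untouched; outer lid gripped, still, level within 0.2 rad, skirt over 175 mm above the worktop, off caddy and inner lid; caddy upright, within 30 mm of its start (horizontal distance between cob and caddy below 0.065 m and z of cob in the frame of caddy below 0.07 m and horizontal distance between inner_lid and caddy below 0.01 m and z of inner_lid in the frame of caddy between 0.085 and 0.095 m and angle between the z axis of inner_lid and the z axis of caddy, either way round below 0.06 rad and height (world z) of outer_lid above 0.175 m and angle between outer_lid's own z axis and vertical below 0.2 rad and linear speed of outer_lid below 0.03 m/s and contact force between the fingers and outer_lid above 2 N and contact force between outer_lid and inner_lid below 0.05 N and contact force between outer_lid and caddy below 0.05 N and contact force between each of the arm, the fingers and inner_lid below 0.1 N and distance of caddy from where it was at the start of the episode below 0.03 m and angle between caddy's own z axis and vertical below 0.05 rad); the arm keeps its last pose, push and grip.
It fails at once if the lids come apart while the inner lid is not seated on the caddy (distance between outer_lid and inner_lid above 0.02 m and not (horizontal distance between inner_lid and caddy below 0.01 m and z of inner_lid in the frame of caddy between 0.085 and 0.095 m and angle between the z axis of inner_lid and the z axis of caddy, either way round below 0.06 rad)).
It fails at once if a bystander is moved more than 30 mm (distance of any of spice_jar, espresso_cup, food_can, jam_jar, pan_lid, bowl, spoon from where it was at the start of the episode above 0.03 m).
It fails at once if the caddy is pushed more than 50 mm or tipped (distance of caddy from where it was at the start of the episode above 0.05 m or angle between caddy's own z axis and vertical above 0.3 rad).
It also fails if it takes over 69 s, if anything falls off the work surface, if the arm or the gripper's body presses on something with over 40 N, if the wrist force passes 120 N, or if a joint passes its speed limit or range.

### The arm

A 6-joint arm with a two-finger parallel gripper is mounted at the origin on the work surface. World frame = base frame: x ahead of the robot, y to its left, z up, the work surface at z = 0. Lengths are in m, angles in rad, forces in N, time in s.
With the tool pointing down it reaches from about 0.35 to 0.775 m from the base axis. Payload 5.5 kg.
Tool frame: the origin (TCP) lies at the very end of the fingers, on their centre line; the grasp point (between the pads) lies 19 mm behind it; z points along the fingers, y is the line along which they close (so a half turn about z gives the same grasp; the last joint's range is limited). The gripper opens to 85 mm and grips with 20 to 120 N. Pads are 22 mm wide; open, the fingers measure 114 mm over their backs; the gripper's body (76 mm by 85 mm) begins 54 mm behind the grasp point. The pads swing forward as they close: fully open they stand 13 mm farther back than shut.
Start: joints at [1.039, 0.313, 0.046, 1.304, 0, 1.431], TCP at [0.22, 0.531, 0.231] pointing down, gripper open.
Joint ranges: [-2.76, 2.76], [-0.86, 1.69], [-1.03, 1.26], [-2.2, 2.34], [-1.47, 1.5], [-3.14, 3.14]. Speed limits (rad/s): [2.57, 2.57, 3.14, 3.14, 3.14, 3.14].

### API

Orientations are given as a unit quaternion [w, x, y, z].
In Python, from workcell import env, viewer, nets gives the robot as it stands. The module is installed in compiled form; this text tells all that it offers.
- The arm moves only by the tool creep_tool, called after "Call:" as a command line: name --argument value ..., lists and objects as JSON in quotes. Schema: {"type":"object","properties":{"plan":{"type":"array","items":{"type":"object","properties":{"d":{"type":"array","items":{"type":"number"},"minItems":3,"maxItems":3},"r":{"type":"array","items":{"type":"number"},"minItems":3,"maxItems":3}},"additionalProperties":false},"minItems":1,"maxItems":8},"finger_gap":{"type":"number"},"grip_force":{"type":"number"},"only":{"type":"string"},"quiet":{"type":"boolean"},"lines":{"type":"string"}},"required":["plan"],"additionalProperties":false}. plan is a list of rows, 1 to 8 of them, each an object with the fields d (a list: dx, dy, dz in m), r (a list: a rotation vector rx, ry, rz in rad); a field left out counts as zero; each row is the pose to reach, as a shift and turn from the pose commanded when the call began, along the tool's axes at that moment; what a row does not reach only later rows make up. A row lasts 1/8 s, in which the tool goes at most 0.0625 m and 0.188 rad, less where a joint would pass 70% of its speed; a pose out of reach is approached as far as the arm can. finger_gap is the finger opening in m, set as the call begins (left out keeps the last). The fingers move at their own pace and stop on an object; grip_force is the grip in N (left out, the last holds). Time passes only in rows, so rows that do not move let the fingers close. The tool returns the time, the measured TCP pose, the force, the opening and the grip force at its end. only (a regular expression) keeps the lines of the reply that match it, lines (a string "A,B") keeps lines A to B, and quiet returns only ok. Input that does not fit is refused with a message, and nothing moves.
- env.get_state(): the state, without advancing time (a new reading comes with each control period).
- viewer.read_camera(name): name is "scene" or "top" or "wrist"; returns a dict with "image" (480x640x3 uint8, red, green, blue), "K" (3x3 intrinsics, pixels), "R" (3x3) and "t" (3): a world point X has camera coordinates R X + t. Camera axes: x right, y down, z forward; pixel columns grow to the right and rows downward; lengths in m; the calibration is good to about 2 mm. A picture is of the moment at which its call begins. There is no depth.
- env.hand_in(): hands the job in; it is judged then, once.
Trained networks look in a picture, given as the dict that the camera call returned (one of the last four; its "shot" number tells which), for a name from the list of things; names that differ only in an ending like _2 or _b are one class to them, and where a whole thing is asked for, a point or a joint stands for the part that bears it (a point fixed in the world has none). Each returns a list of dicts, best first, with "confidence" (0 to 1); they miss things now and then, are a little off and sometimes report something else, mostly with a low value. They report only what shows in the picture. A call takes as long as a camera call. They do not tell look-alikes from the thing itself.
- nets.outline_of(label, picture): "region" (480x640 bool, what is visible of it) and "box" ([left, top, right, bottom] in pixels, round what is visible of it).
The state is a dict: "clock": time; "joint_pos": joint angles; "qvel": joint speeds; "tau": joint torques, N m; "tcp_pos": TCP position; "orientation": TCP orientation; "wrist_force": force on the tool from outside, world axes, zero at the start; "ft_torque": the same for the moment, N m; "finger_gap": finger opening in m; "grip_force": force on a finger pad.
Only numpy, scipy, OpenCV 4.12 (cv2) and the standard library are available. Lean on these libraries where they do the work, as an engineer would, in place of code of your own. Each camera call takes 0.05 s, during which the arm holds its last target. There are 200 camera calls.

## Working session

There is one attempt and no reset: what is moved stays moved. The work goes in short steps, Python scripts to look and compute and a tool call to move; the robot and the scene stay as the last step left them, time stands still between calls to the robot, and variables do not carry over. Pictures are saved under pics/ and viewed, at most 10 in all, crops included, and the job is handed in when it is done.

```bash
mkdir -p pics
```

Create h.py:
```python
import numpy as np, cv2, pickle
from workcell import env, viewer, nets
def ray(p,u,v):
    d=p["R"].T@np.linalg.inv(p["K"])@np.array([u,v,1.]); c=-p["R"].T@p["t"]; return c,d
def onz(p,u,v,z):
    c,d=ray(p,u,v); return c+d*(z-c[2])/d[2]
def proj(p,X):
    q=p["K"]@(p["R"]@np.asarray(X,float)+p["t"]); return q[:2]/q[2]
def save(p,n): cv2.imwrite("pics/"+n,p["image"][:,:,::-1])
```

Run:
```python
from h import *
print(env.get_state())
a=viewer.read_camera("top"); b=viewer.read_camera("scene")
both=np.vstack([a["image"],b["image"]])
cv2.imwrite("pics/a.png",a["image"][:,:,::-1]);cv2.imwrite("pics/b.png",b["image"][:,:,::-1])
Z=dict(caddy=.1,inner_lid=.07,outer_lid=.019,cob=.0165,spice_jar=.085,espresso_cup=.055,food_can=.085,jam_jar=.085,pan_lid=.02,bowl=.05,spoon=.01)
for p in(a,b):
  print("cam",-p["R"].T@p["t"])
  for k,z in Z.items():
    for o in nets.outline_of(k,p):
      if o["confidence"]<.3: continue
      l,t,r,bb=o["box"]; m=o["region"]; c=p["image"][m].mean(0).astype(int)
      print(k,round(o["confidence"],2),np.round(o["box"]),c,onz(p,(l+r)/2,(t+bb)/2,z).round(3))
```

```text
{'clock': 0.0, 'joint_pos': array([1.03942447e+00, 3.14000662e-01, 4.49712384e-02, 1.30359629e+00,
       4.04722495e-05, 1.43118549e+00]), 'qvel': array([-0.00077149,  0.0001892 ,  0.00014243,  0.00104079,  0.00194106,
        0.00049469]), 'tau': array([-2.72977588e-03, -4.80629396e+01,  2.98530596e+01,  1.94814656e-02,
       -2.09617524e-04, -3.31734896e-05]), 'tcp_pos': array([0.21928613, 0.53099022, 0.23040556]), 'orientation': array([-3.20255640e-04,  1.94630219e-01,  9.80876262e-01, -8.57036501e-04]), 'wrist_force': array([0.20705747, 0.65579742, 0.96694193]), 'ft_torque': array([ 0.02503189, -0.01955887, -0.01928749]), 'grip_force': 0.0, 'finger_gap': 0.08531759649787933}
cam [0.4699218  0.00226127 1.53788147]
caddy 0.77 [396. 226. 461. 280.] [124 127 131] [ 0.489 -0.254  0.1  ]
inner_lid 0.52 [321. 220. 334. 230.] [115 120 123] [ 0.551 -0.01   0.07 ]
outer_lid 0.82 [297. 193. 362. 256.] [146 151 154] [ 0.557 -0.017  0.019]
outer_lid 0.81 [293. 100. 355. 160.] [104  65 133] [0.799 0.003 0.019]
cob 0.73 [187. 271. 206. 303.] [ 57  71 118] [0.391 0.318 0.016]
cob 0.73 [398. 22
[... 1132 characters left out ...]
.016]
cob 0.78 [406. 201. 439. 232.] [147 125  21] [0.509 0.259 0.016]
spice_jar 0.8 [337. 150. 356. 191.] [49 41 32] [0.393 0.123 0.085]
spice_jar 0.62 [268. 231. 347. 297.] [131 138 138] [ 0.609 -0.03   0.085]
espresso_cup 0.79 [211. 182. 238. 217.] [106 105 103] [ 0.37  -0.14   0.055]
food_can 0.6 [386. 269. 424. 320.] [129 134 134] [0.725 0.112 0.085]
jam_jar 0.71 [253. 303. 292. 356.] [143 146 143] [ 0.722 -0.127  0.085]
pan_lid 0.58 [ 87. 352. 153. 409.] [124 131 131] [ 0.699 -0.388  0.02 ]
bowl 0.59 [494. 233. 547. 275.] [45 73 98] [0.686 0.38  0.05 ]
bowl 0.57 [386. 268. 426. 322.] [131 135 135] [0.706 0.128 0.05 ]
spoon 0.65 [115. 174. 143. 260.] [144 113  73] [ 0.314 -0.342  0.01 ]
```

View pics/a.png

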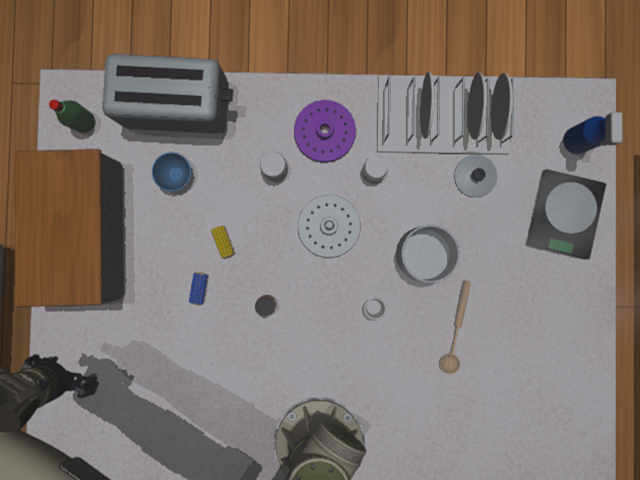

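View pics/b.png

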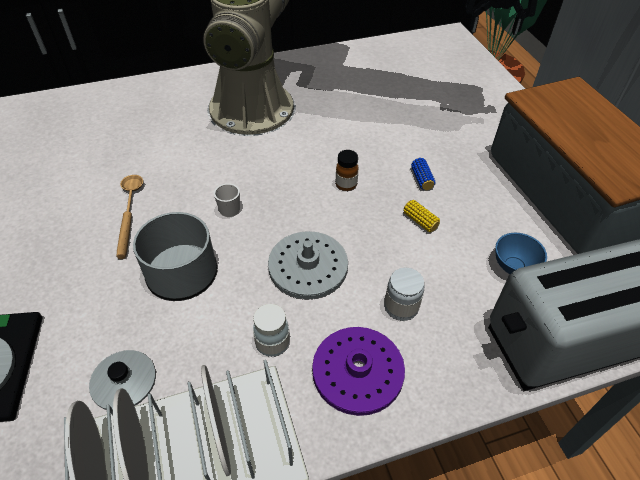

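Top view: the yellow cob is at (222,241) and the blue look-alike at (199,289). The grey nested lids are at (329,226) and the purple look-alike at (325,130). The caddy is at (427,253). The yellow cob and the grey lids with a knob showing fit the description. Next I'll fit the positions to both views and confirm in a crop.

Add to h.py:
```python
from scipy.optimize import least_squares
th=np.linspace(0,2*np.pi,72,endpoint=False)
def ring(d,*zs): return np.array([[d/2*np.cos(t),d/2*np.sin(t),z] for z in zs for t in th])
M=dict(caddy=ring(.14,0,.1),outer_lid=np.vstack([ring(.16,.002,.019),ring(.018,.074)]))
def boxfit(name,obs,x0):
    def f(q):
        r=[]
        for p,b in obs:
            P=np.array([proj(p,X+[q[0],q[1],0]) for X in M[name]])
            r+=list(np.r_[P.min(0),P.max(0)]-b)
        return r
    s=least_squares(f,x0); return s.x,np.round(s.fun,1)
```

Run:
```python
from h import *
a=viewer.read_camera("top"); b=viewer.read_camera("scene")
def ob(k,p,near):
    l=nets.outline_of(k,p); return min(l,key=lambda o:np.hypot((o["box"][0]+o["box"][2])/2-near[0],(o["box"][1]+o["box"][3])/2-near[1]))
for k,na,nb,x0 in(("caddy",(428,253),(176,256),(.49,-.25)),("outer_lid",(329,226),(308,264),(.555,-.017))):
    obs=[(p,np.array(ob(k,p,n)["box"],float)) for p,n in((a,na),(b,nb))]
    print(k,boxfit(k,obs,x0),[boxfit(k,[o],x0)[0].round(4) for o in obs])
# yellow cob
for p in(a,b):
    h=cv2.cvtColor(p["image"],cv2.COLOR_RGB2HSV); m=cv2.inRange(h,(20,130,60),(35,255,255))
    n,L,S,C=cv2.connectedComponentsWithStats(m); i=1+S[1:,4].argmax()
    v,u=np.nonzero(L==i)
    W=np.array([onz(p,x,y,.02)[:2] for x,y in zip(u,v)])
    (c,wh,an)=cv2.minAreaRect((W*1000).astype(np.float32)); e=np.linalg.svd(W-W.mean(0),full_matrices=False)[2][0]
    print("cob",W.mean(0).round(4),c,wh,an,"axis",np.degrees(np.arctan2(e[1],e[0])).round(1))
# knob top in views
for p,bx in((a,(312,205,346,245)),(b,(290,230,330,275))):
    for o in nets.outline_of("knob_top",p)[:1]+nets.outline_of("inner_lid",p)[:2]:
        v,u=np.nonzero(o["region"]); print("knob",o["confidence"],o["box"],u.mean(),v.mean())
c1=cv2.resize(a["image"][185:315,180:470],None,fx=2.7,fy=2.7,interpolation=cv2.INTER_CUBIC)
cv2.imwrite("pics/c.png",c1[:,:,::-1])
```

```text
caddy (array([ 0.49086012, -0.2599214 ]), array([-1.8, -0.7, -4.2,  0.5, -1.1, -0.4, -3.5,  1.2])) [array([ 0.4908, -0.2674]), array([ 0.4913, -0.2557])]
outer_lid (array([ 0.55150622, -0.01304135]), array([-0.7,  1.7, -2.1, -2.6, -2.9, -0.8,  0.6,  0.5])) [array([ 0.5504, -0.0166]), array([ 0.5522, -0.0108])]
cob [0.509  0.2556] (508.91229248046875, 255.09381103515625) (77.61538696289062, 33.9296989440918) 22.543350219726562 axis -157.8
cob [0.509  0.2549] (508.03509521484375, 254.46725463867188) (90.87731170654297, 46.23762130737305) 22.834163665771484 axis 16.9
knob 0.59 [325.8, 221.2, 332.2, 229.6] 328.4651162790698 226.06976744186048
knob 0.5 [325.7, 224.0, 336.0, 230.0] 329.0625 225.578125
knob 0.71 [302.4, 243.7, 313.8, 261.9] 307.4761904761905 249.2925170068027
```

View pics/c.png

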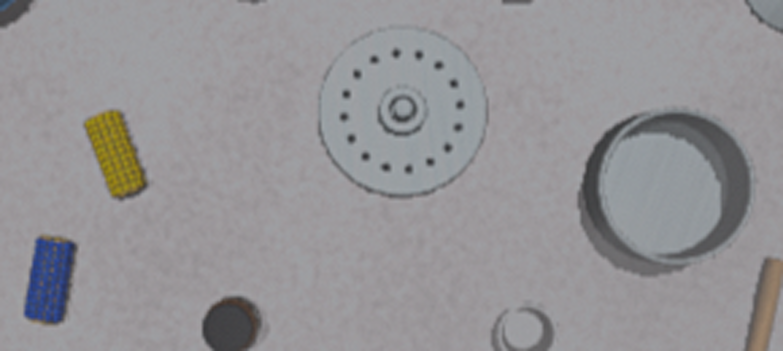

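The crop shows a yellow cob at crop (115,153), lids with the steel knob inside the collar at (403,109), and the open caddy at (675,186). The targets are confirmed, so I'm moving above the yellow cob.

Add to h.py:
```python
from scipy.spatial.transform import Rotation as Ro
def plan(x,y,z,ang=None):
    "shift in tool axes to a world point, turn so that the fingers close along world angle ang (deg, mod 180)"
    s=env.get_state(); q=s["orientation"]; R=Ro.from_quat(np.r_[q[1:],q[0]]).as_matrix()
    d=R.T@(np.array([x,y,z])-s["tcp_pos"]); rv=None
    if ang is not None:
        cur=np.degrees(np.arctan2(R[1,1],R[0,1])); da=(ang-cur+90)%180-90
        T=Ro.from_euler("z",np.radians(cur+da)).as_matrix()@np.array([[0,0,0],[1,0,0],[0,0,0.]]) if 0 else None
        yv=np.array([np.cos(np.radians(cur+da)),np.sin(np.radians(cur+da)),0]); zv=np.array([0,0,-1.]); 
        G=np.c_[np.cross(yv,zv),yv,zv]; rv=Ro.from_matrix(R.T@G).as_rotvec()
    print("t",round(float(s["clock"]),2),"tcp",s["tcp_pos"].round(4),"q6",s["joint_pos"].round(2),"shift",d.round(4),"turn",None if rv is None else rv.round(3),"gap",round(float(s["finger_gap"]),4),"grip",round(float(s["grip_force"]),1),"F",s["wrist_force"].round(1))
```

```text
(no output)
```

Call:
creep_tool --plan '[{"d": [-0.053, -0.02, 0], "r": [0, 0, -0.15]}, {"d": [-0.107, -0.041, 0], "r": [0, 0, -0.3]}, {"d": [-0.16, -0.062, 0.02], "r": [0, 0, -0.45]}, {"d": [-0.213, -0.082, 0.04], "r": [0, 0, -0.6]}, {"d": [-0.267, -0.103, 0.06], "r": [0, 0, -0.785]}, {"d": [-0.32, -0.123, 0.08], "r": [0, 0, -0.785]}, {"d": [-0.373, -0.144, 0.1], "r": [0, 0, -0.785]}, {"d": [-0.373, -0.144, 0.1], "r": [0, 0, -0.785]}]' --finger_gap 0.07

```text
clock: 2.7
tcp_pos: [0.5112, 0.2526, 0.1294]
orientation: [-0.001, -0.192, 0.981, -0.0]
wrist_force: [-0.7, 1.6, -0.7]
finger_gap: 0.0702
grip_force: 0.0
```

```bash
python3 -c "
from h import *
plan(.509,.2555,.006,112.5)
p=viewer.read_camera('wrist'); 
h=cv2.cvtColor(p['image'],cv2.COLOR_RGB2HSV); m=cv2.inRange(h,(20,130,60),(35,255,255))
n,L,S,C=cv2.connectedComponentsWithStats(m); i=1+S[1:,4].argmax(); v,u=np.nonzero(L==i)
W=np.array([onz(p,x,y,.022)[:2] for x,y in zip(u[::9],v[::9])]); print(S[i],cv2.minAreaRect((W*1000).astype(np.float32)))"
```

```text
t 2.7 tcp [0.5112 0.2526 0.1294] q6 [ 0.32  0.35 -0.15  1.07 -0.   -0.07] shift [0.0007 0.0035 0.1234] turn [-0.    -0.002 -0.005] gap 0.0702 grip 0.0 F [-0.7  1.6 -0.7]
[ 306  171   55  120 5984] ((507.4510803222656, 255.97357177734375), (82.83495330810547, 35.214019775390625), 21.339679718017578)
```

Call:
creep_tool --plan '[{"d": [0.001, 0.0035, 0.05]}, {"d": [0.001, 0.0035, 0.1]}, {"d": [0.001, 0.0035, 0.123]}, {"d": [0.001, 0.0035, 0.123]}]'

```text
clock: 3.25
tcp_pos: [0.5046, 0.2595, 0.0071]
orientation: [-0.002, -0.196, 0.981, -0.0]
wrist_force: [0.2, 0.3, 0.0]
finger_gap: 0.0704
grip_force: 0.0
```

Call:
creep_tool --plan '[{}, {}, {}, {}, {}]' --finger_gap 0.0 --grip_force 40

```text
clock: 3.88
tcp_pos: [0.5084, 0.2596, 0.0104]
orientation: [0.002, -0.195, 0.981, 0.001]
wrist_force: [-2.4, 0.7, 6.9]
finger_gap: 0.0313
grip_force: 39.4
```

```bash
python3 -c "
from h import *
plan(.508,.2555,.21)"
```

```text
t 3.88 tcp [0.5084 0.2596 0.0104] q6 [ 0.33  0.46 -0.31  0.79  0.   -0.06] shift [ 0.0012 -0.0035 -0.1996] turn None gap 0.0313 grip 39.4 F [-2.4  0.7  6.9]
```

Call:
creep_tool --plan '[{"d": [0, 0, -0.05]}, {"d": [0, 0, -0.11]}, {"d": [0, 0, -0.17]}, {"d": [0.02, -0.046, -0.2]}, {"d": [0.043, -0.1, -0.2]}, {"d": [0.066, -0.154, -0.2]}, {"d": [0.089, -0.207, -0.2]}, {"d": [0.112, -0.26, -0.2]}]'

```text
clock: 4.88
tcp_pos: [0.5031, -0.0261, 0.2091]
orientation: [0.001, -0.195, 0.981, -0.0]
wrist_force: [0.4, 0.4, -0.9]
finger_gap: 0.0317
grip_force: 40.4
```

Call:
creep_tool --plan '[{"d": [0.022, -0.05, 0]}, {"d": [0.045, -0.1, 0]}, {"d": [0.067, -0.15, 0]}, {"d": [0.09, -0.19, 0]}, {"d": [0.1, -0.208, 0]}, {"d": [0.1, -0.208, 0]}]'

```text
clock: 5.62
tcp_pos: [0.4903, -0.2557, 0.2084]
orientation: [0.0, -0.194, 0.981, 0.0]
wrist_force: [-0.2, 0.8, -0.6]
finger_gap: 0.032
grip_force: 40.4
```

```bash
python3 -c "
from h import *
plan(.489,-.258,.05)
p=viewer.read_camera('top');save(p,'d.png');w=viewer.read_camera('wrist')
cv2.imwrite('pics/d.png',np.hstack([cv2.resize(w['image'],(400,300)),cv2.resize(p['image'][180:330,280:480],(400,300))])[:,:,::-1])"
```

```text
t 5.62 tcp [ 0.4903 -0.2557  0.2084] q6 [-0.63  0.28 -0.06  1.23  0.   -1.02] shift [ 0.0021 -0.0017  0.1584] turn None gap 0.032 grip 40.4 F [-0.2  0.8 -0.6]
```

View pics/d.png

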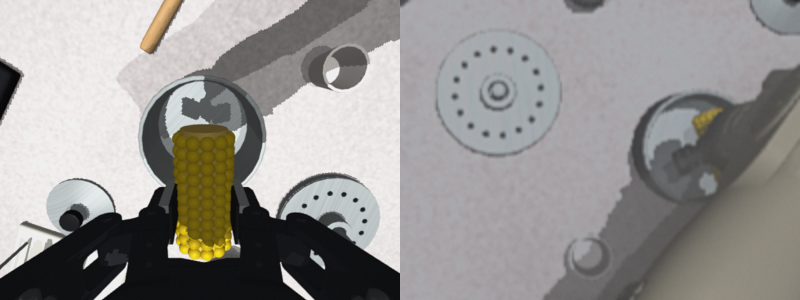

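The wrist view shows the cob held at (205,190) over the caddy mouth at (202,130). I'll lower it into the caddy and release.

Call:
creep_tool --plan '[{"d": [0.001, -0.001, 0.05]}, {"d": [0.002, -0.002, 0.1]}, {"d": [0.002, -0.002, 0.15]}, {"d": [0.002, -0.002, 0.163]}, {"d": [0.002, -0.002, 0.163]}]'

```text
clock: 6.35
tcp_pos: [0.4896, -0.2562, 0.0455]
orientation: [-0.0, -0.196, 0.981, 0.0]
wrist_force: [-0.3, -0.7, 0.1]
finger_gap: 0.0315
grip_force: 40.4
```

Call:
creep_tool --plan '[{}, {}, {}]' --finger_gap 0.055

```text
clock: 6.72
tcp_pos: [0.4903, -0.2579, 0.0466]
orientation: [0.001, -0.195, 0.981, -0.001]
wrist_force: [-1.0, 0.0, 0.6]
finger_gap: 0.0552
grip_force: 0.0
```

Call:
creep_tool --plan '[{"d": [0, 0, -0.06]}, {"d": [0, 0, -0.12]}, {"d": [0, 0, -0.17]}, {"d": [-0.022, 0.05, -0.2]}, {"d": [-0.045, 0.1, -0.2]}, {"d": [-0.067, 0.15, -0.2]}, {"d": [-0.09, 0.2, -0.2]}]'

```text
clock: 7.6
tcp_pos: [0.4959, -0.0367, 0.2461]
orientation: [0.001, -0.195, 0.981, -0.0]
wrist_force: [0.9, -0.0, -0.1]
finger_gap: 0.0549
grip_force: 0.0
```

Run:
```python
from h import *
p=viewer.read_camera("top");b=viewer.read_camera("scene"); w=viewer.read_camera("wrist")
def ob(k,p,near):
    l=nets.outline_of(k,p); return min(l,key=lambda o:np.hypot((o["box"][0]+o["box"][2])/2-near[0],(o["box"][1]+o["box"][3])/2-near[1]))
obs=[(p,np.array(ob("caddy",p,(428,253))["box"],float)),(b,np.array(ob("caddy",b,(176,256))["box"],float))]
print(boxfit("caddy",obs,(.49,-.25)),[boxfit("caddy",[o],(.49,-.25))[0] for o in obs])
plan(.553,-.014,.2,0)
cv2.imwrite('pics/e.png',np.hstack([cv2.resize(w['image'],(400,300)),cv2.resize(p['image'][180:330,280:480],(400,300))])[:,:,::-1])
```

```text
(array([ 0.4885129 , -0.26079122]), array([-2.7,  0.4, -2.9,  0. , -1.5,  0.2, -2.6,  1. ])) [array([ 0.48911335, -0.26774746]), array([ 0.48817907, -0.25692911])]
t 7.85 tcp [ 0.4961 -0.0382  0.2457] q6 [-0.24  0.16 -0.12  1.29 -0.   -0.63] shift [-0.0618  0.0006  0.0457] turn [-1.000e-03  0.000e+00 -1.177e+00] gap 0.0548 grip 0.0 F [-0.3  0.1 -0.3]
```

View pics/e.png

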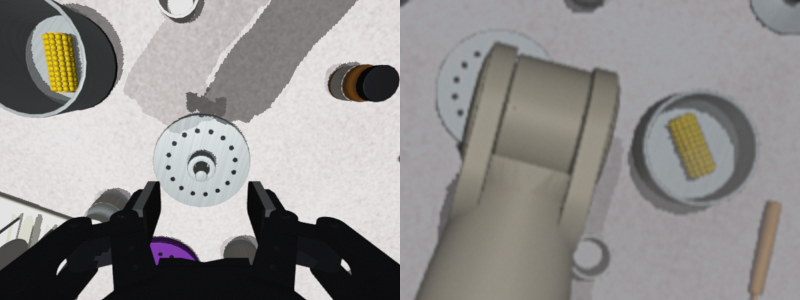

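The cob is lying in the caddy, in the left panel at (60,62) and the right panel at (690,147). The lids are still nested at (201,160). I'll refine the lid and caddy centres by fitting edges in several views.

Add to h.py:
```python
from scipy.optimize import minimize
def circfit(views,rings,x0,span=.02):
    "rings: (radius,z,sign); sign +1: brighter inside, 0: any. Maximise edge strength along projected circles"
    best=None
    G=[]
    for p in views:
        g=cv2.GaussianBlur(cv2.cvtColor(p["image"],cv2.COLOR_RGB2GRAY).astype(np.float32),(0,0),1.0); G.append((p,g))
    def score(q):
        s=0
        for p,g in G:
            for r,z in rings:
                t=np.linspace(0,2*np.pi,180,endpoint=False)
                f=lambda k:np.array([q[0]+(r+k)*np.cos(t),q[1]+(r+k)*np.sin(t),0*t+z])
                v=[]
                for k in(-.0015,.0015):
                    c=p["K"]@(p["R"]@f(k)+p["t"][:,None]); uv=(c[:2]/c[2]).astype(np.float32)
                    v.append(cv2.remap(g,uv[:1],uv[1:],cv2.INTER_LINEAR)[0])
                s+=np.minimum(np.abs(v[1]-v[0]),15).mean()
        return -s
    n=np.arange(-span,span+1e-9,.002)
    c=min(((score((x0[0]+i,x0[1]+j)),x0[0]+i,x0[1]+j) for i in n for j in n))
    m=minimize(score,c[1:],method="Nelder-Mead",options=dict(initial_simplex=[(c[1]+a,c[2]+b) for a,b in((0,0),(.001,0),(0,.001))],xatol=1e-4))
    return m.x.round(4),round(m.fun,2)
```

Run:
```python
from h import *
w=viewer.read_camera("wrist");p=viewer.read_camera("top");b=viewer.read_camera("scene")
C=[(.07,.1),(.065,.1)];L=[(.08,.019)]
for n,v in(("top",[p]),("scene",[b]),("wrist",[w]),("all",[p,b])):
    print(n,"caddy",circfit(v,C,(.489,-.258)),"lid",circfit(v,L,(.553,-.014)),"knob",circfit(v,[(.009,.074)],(.553,-.014),.008),"collar",circfit(v,[(.022,.044)],(.553,-.014),.008))
print("lid wrist+scene",circfit([w,b],L,(.553,-.014)))
```

```text
top caddy (array([ 0.488 , -0.2552]), np.float64(-27.32)) lid (array([ 0.5349, -0.0241]), np.float64(-5.24)) knob (array([ 0.5438, -0.0171]), np.float64(-5.67)) collar (array([ 0.5451, -0.0044]), np.float64(-8.49))
scene caddy (array([ 0.4881, -0.2576]), np.float64(-29.69)) lid (array([ 0.5545, -0.0135]), np.float64(-14.2)) knob (array([ 0.5547, -0.0172]), np.float64(-11.68)) collar (array([ 0.5541, -0.0162]), np.float64(-11.07))
wrist caddy (array([ 0.4868, -0.2578]), np.float64(-15.54)) lid (array([ 0.5503, -0.0154]), np.float64(-14.95)) knob (array([ 0.5527, -0.0145]), np.float64(-13.59)) collar (array([ 0.5414, -0.0162]), np.float64(-13.09))
all caddy (array([ 0.4883, -0.2554]), np.float64(-56.82)) lid (array([ 0.5514, -0.0125]), np.float64(-17.81)) knob (array([ 0.5546, -0.0179]), np.float64(-16.18)) collar (array([ 0.5556, -0.0119]), np.float64(-18.61))
lid wrist+scene (array([ 0.5513, -0.0149]), np.float64(-28.21))
```

Call:
creep_tool --plan '[{"d": [-0.031, 0, 0]}, {"d": [-0.0615, 0, 0.03]}, {"d": [-0.0615, 0, 0.08]}, {"d": [-0.0615, 0, 0.13]}, {"d": [-0.0615, 0, 0.135]}, {"d": [-0.0615, 0, 0.135]}]' --finger_gap 0.05

```text
clock: 8.75
tcp_pos: [0.5534, -0.0155, 0.1113]
orientation: [0.0, -0.195, 0.981, -0.0]
wrist_force: [0.8, -0.4, 0.5]
finger_gap: 0.05
grip_force: 0.0
```

Run:
```python
from h import *
w=viewer.read_camera("wrist");b=viewer.read_camera("scene")
plan(.553,-.015,.049)
for n,v in(("w",[w]),("s",[b])):print(n,circfit(v,[(.08,.019)],(.553,-.014),.01),circfit(v,[(.009,.074)],(.553,-.014),.008),circfit(v,[(.022,.044),(.0125,.044)],(.553,-.014),.008))
cv2.imwrite('pics/f.png',np.hstack([cv2.resize(w['image'],(400,300)),cv2.resize(b['image'][180:330,210:410],(400,300))])[:,:,::-1])
```

```text
t 8.85 tcp [ 0.5546 -0.0153  0.1127] q6 [-0.17  0.33 -0.22  1.01  0.   -0.56] shift [0.0015 0.001  0.0637] turn None gap 0.0499 grip 0.0 F [0.5 0.3 0.4]
w (array([ 0.5522, -0.0141]), np.float64(-13.44)) (array([ 0.5535, -0.0137]), np.float64(-14.83)) (array([ 0.5527, -0.0138]), np.float64(-24.97))
s (array([ 0.5533, -0.0126]), np.float64(-13.13)) (array([ 0.5412, -0.0167]), np.float64(-8.7)) (array([ 0.5542, -0.0135]), np.float64(-16.56))
```

View pics/f.png

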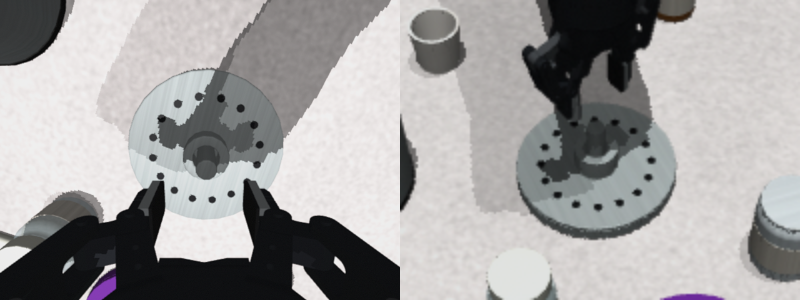

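The knob at (206,168) sits centred between the fingers, so I'm descending to grip it.

Call:
creep_tool --plan '[{"d": [-0.001, 0.0015, 0.03]}, {"d": [-0.001, 0.0015, 0.055]}, {"d": [-0.001, 0.0015, 0.0635]}, {"d": [-0.001, 0.0015, 0.0635]}, {"d": [-0.001, 0.0015, 0.0635]}]'

```text
clock: 9.48
tcp_pos: [0.5544, -0.013, 0.0484]
orientation: [0.001, -0.195, 0.981, -0.0]
wrist_force: [0.8, 0.1, -0.6]
finger_gap: 0.0502
grip_force: 0.0
```

Call:
creep_tool --plan '[{}, {}, {}, {}, {}]' --finger_gap 0.0 --grip_force 70

```text
clock: 10.1
tcp_pos: [0.5537, -0.013, 0.0477]
orientation: [0.001, -0.195, 0.981, -0.0]
wrist_force: [-0.8, -0.2, 6.2]
finger_gap: 0.0162
grip_force: 68.2
```

```bash
python3 -c "
from h import *
plan(.553,-.014,.2)"
```

```text
t 10.1 tcp [ 0.5537 -0.013   0.0477] q6 [-0.17  0.4  -0.31  0.86 -0.   -0.56] shift [ 0.0009 -0.0008 -0.1523] turn None gap 0.0162 grip 68.2 F [-0.8 -0.2  6.2]
```

Call:
creep_tool --plan '[{"d": [0, 0, -0.02]}, {"d": [0, 0, -0.06]}, {"d": [0, 0, -0.11]}, {"d": [0, 0, -0.15]}, {"d": [0.025, -0.033, -0.16]}, {"d": [0.055, -0.072, -0.16]}, {"d": [0.085, -0.111, -0.16]}, {"d": [0.115, -0.15, -0.16]}]'

```text
clock: 11.1
tcp_pos: [0.5033, -0.1963, 0.2059]
orientation: [-0.001, -0.196, 0.981, 0.001]
wrist_force: [0.8, -1.7, -3.1]
finger_gap: 0.0158
grip_force: 69.0
```

Call:
creep_tool --plan '[{"d": [0.02, -0.026, 0]}, {"d": [0.032, -0.042, 0]}, {"d": [0.0385, -0.05, 0]}, {"d": [0.0385, -0.05, 0]}, {"d": [0.0385, -0.05, 0]}]'

```text
clock: 11.72
tcp_pos: [0.4882, -0.2552, 0.2067]
orientation: [0.0, -0.196, 0.981, 0.0]
wrist_force: [1.0, 0.4, -3.9]
finger_gap: 0.016
grip_force: 69.0
```

Run:
```python
from h import *
w=viewer.read_camera("wrist");b=viewer.read_camera("scene");p=viewer.read_camera("top")
plan(.488,-.2565,.138)
t=env.get_state()["tcp_pos"]
for n,v in(("w",[w]),("s",[b]),("t",[p]),("ws",[w,b])):
    print(n,"lid",circfit(v,[(.08,t[2]-.048+.019)],t[:2],.01),"collar",circfit(v,[(.022,t[2]-.004)],t[:2],.008),"caddy",circfit(v,[(.07,.1)],(.488,-.2565),.01))
cv2.imwrite('pics/g.png',np.hstack([cv2.resize(w['image'],(400,300)),cv2.resize(b['image'][130:310,80:320],(400,300))])[:,:,::-1])
```

```text
t 11.88 tcp [ 0.4883 -0.2554  0.2069] q6 [-0.63  0.27 -0.07  1.23  0.   -1.02] shift [ 0.0007 -0.0009  0.0689] turn None gap 0.0155 grip 69.0 F [-0.2 -0.  -3.8]
w lid (array([ 0.486 , -0.2535]), np.float64(-11.11)) collar (array([ 0.4882, -0.2543]), np.float64(-11.21)) caddy (array([ 0.4944, -0.2522]), np.float64(-5.73))
s lid (array([ 0.4885, -0.2529]), np.float64(-13.14)) collar (array([ 0.4798, -0.2626]), np.float64(-9.55)) caddy (array([ 0.487 , -0.2584]), np.float64(-9.41))
t lid (array([ 0.4906, -0.2524]), np.float64(-6.14)) collar (array([ 0.4895, -0.2482]), np.float64(-4.7)) caddy (array([ 0.4874, -0.2507]), np.float64(-6.65))
ws lid (array([ 0.486 , -0.2536]), np.float64(-24.14)) collar (array([ 0.4881, -0.2541]), np.float64(-20.23)) caddy (array([ 0.4868, -0.2602]), np.float64(-13.57))
```

View pics/g.png

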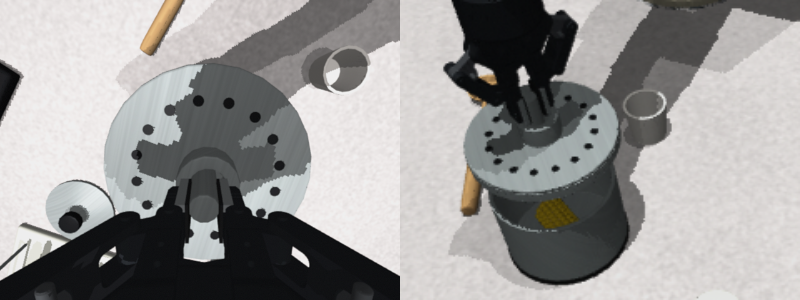

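The lids hang level and nested over the caddy, at (540,140) in the right panel. I'll lower slowly and watch the force.

Call:
creep_tool --plan '[{"d": [0.0005, -0.0015, 0.02]}, {"d": [0.0005, -0.0015, 0.04]}, {"d": [0.0005, -0.0015, 0.052]}, {"d": [0.0005, -0.0015, 0.055]}, {"d": [0.0005, -0.0015, 0.058]}, {"d": [0.0005, -0.0015, 0.061]}, {"d": [0.0005, -0.0015, 0.061]}]'

```text
clock: 12.75
tcp_pos: [0.4882, -0.258, 0.1459]
orientation: [0.0, -0.195, 0.981, -0.0]
wrist_force: [-0.3, -0.5, -3.1]
finger_gap: 0.0157
grip_force: 69.0
```

```bash
python3 -c "
from h import *
plan(.488,-.257,.138)"
```

```text
t 12.75 tcp [ 0.4882 -0.258   0.1459] q6 [-0.63  0.31 -0.17  1.09  0.   -1.02] shift [-0.0002  0.001   0.0079] turn None gap 0.0157 grip 69.0 F [-0.3 -0.5 -3.1]
```

Call:
creep_tool --plan '[{"d": [0, 0, 0.002]}, {"d": [0, 0, 0.004]}, {"d": [0, 0, 0.006]}, {"d": [0, 0, 0.007]}, {"d": [0, 0, 0.007]}]'

```text
clock: 13.38
tcp_pos: [0.488, -0.2578, 0.1386]
orientation: [-0.0, -0.195, 0.981, 0.0]
wrist_force: [0.1, -0.1, -3.8]
finger_gap: 0.0158
grip_force: 69.0
```

```bash
python3 -c "
from h import *
plan(.488,-.257,.138);print(env.get_state()['ft_torque'])"
```

```text
t 13.38 tcp [ 0.488  -0.2578  0.1386] q6 [-0.63  0.31 -0.18  1.07  0.   -1.02] shift [-0.0003  0.0008  0.0006] turn None gap 0.0158 grip 69.0 F [ 0.1 -0.1 -3.8]
[ 0.01613812 -0.01719989 -0.00418235]
```

Call:
creep_tool --plan '[{"d": [0, 0, 0.001]}, {"d": [0, 0, 0.002]}, {"d": [0, 0, 0.002]}]'

```text
clock: 13.75
tcp_pos: [0.4882, -0.2579, 0.1377]
orientation: [0.0, -0.195, 0.981, -0.0]
wrist_force: [-2.9, 1.5, 5.0]
finger_gap: 0.0157
grip_force: 69.9
```

Call:
creep_tool --plan '[{}, {}, {}, {}]' --finger_gap 0.065

```text
clock: 14.25
tcp_pos: [0.4882, -0.2579, 0.1367]
orientation: [0.0, -0.195, 0.981, 0.0]
wrist_force: [1.0, -0.2, -0.4]
finger_gap: 0.0648
grip_force: 0.0
```

Call:
creep_tool --plan '[{"d": [0, 0, -0.03]}, {"d": [0, 0, -0.065]}, {"d": [0, 0, -0.065]}, {"d": [0, 0, -0.065]}]'

```text
clock: 14.75
tcp_pos: [0.488, -0.2578, 0.2013]
orientation: [-0.0, -0.195, 0.981, 0.0]
wrist_force: [-0.9, 0.3, 0.4]
finger_gap: 0.0647
grip_force: 0.0
```

Run:
```python
from h import *
w=viewer.read_camera("wrist");b=viewer.read_camera("scene")
plan(.488,-.257,.111)
c=(.488,-.257)
for n,v in(("w",[w]),("s",[b]),("ws",[w,b])):
    print(n,"plate",circfit(v,[(.08,.109)],c,.01),"collar",circfit(v,[(.022,.134)],c,.01),"knob",circfit(v,[(.009,.164)],c,.01))
cv2.imwrite('pics/i.png',np.hstack([cv2.resize(w['image'],(400,300)),cv2.resize(b['image'][150:330,80:320],(400,300))])[:,:,::-1])
```

```text
t 14.85 tcp [ 0.4875 -0.2575  0.2005] q6 [-0.63  0.28 -0.08  1.22  0.   -1.02] shift [-0.0007  0.0001  0.0895] turn None gap 0.0648 grip 0.0 F [ 0.8 -0.7 -0.1]
w plate (array([ 0.4861, -0.2563]), np.float64(-13.87)) collar (array([ 0.4867, -0.2561]), np.float64(-13.13)) knob (array([ 0.4879, -0.2585]), np.float64(-14.83))
s plate (array([ 0.4862, -0.2551]), np.float64(-13.78)) collar (array([ 0.4868, -0.2566]), np.float64(-9.76)) knob (array([ 0.4774, -0.2752]), np.float64(-9.06))
ws plate (array([ 0.4859, -0.2557]), np.float64(-27.14)) collar (array([ 0.4867, -0.257 ]), np.float64(-22.91)) knob (array([ 0.4865, -0.2586]), np.float64(-16.54))
```

View pics/i.png

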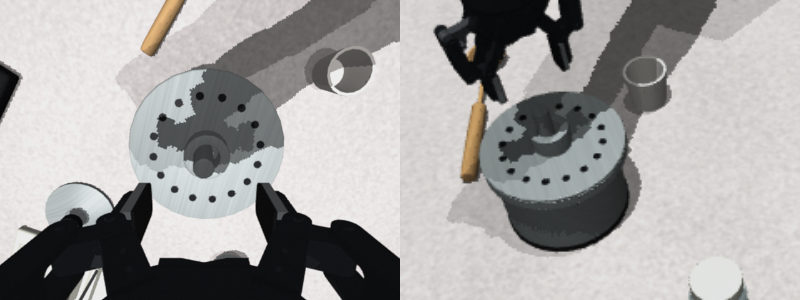

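Both lids are down flat on the caddy, at (553,135) in the right panel, and the knob at (204,160) is free. Next I'll go down around the collar.

Call:
creep_tool --plan '[{"d": [0, 0, 0.03]}, {"d": [0, 0, 0.06]}, {"d": [0, 0, 0.08]}, {"d": [0, 0, 0.088]}, {"d": [0, 0, 0.092]}, {"d": [0, 0, 0.092]}]' --finger_gap 0.057

```text
clock: 15.6
tcp_pos: [0.4883, -0.258, 0.11]
orientation: [0.0, -0.195, 0.981, -0.0]
wrist_force: [0.7, -0.2, -0.2]
finger_gap: 0.0569
grip_force: 0.0
```

```bash
python3 -c "
from h import *
plan(.488,-.258,.107)"
```

```text
t 15.6 tcp [ 0.4883 -0.258   0.11  ] q6 [-0.63  0.34 -0.23  1.01  0.   -1.02] shift [0.0003 0.0001 0.003 ] turn None gap 0.0569 grip 0.0 F [ 0.7 -0.2 -0.2]
```

No contact yet. I'll go 3 mm lower, then close.

Call:
creep_tool --plan '[{"d": [0, 0, 0.0015]}, {"d": [0, 0, 0.003]}, {"d": [0, 0, 0.003]}]'

```text
clock: 15.98
tcp_pos: [0.4882, -0.2579, 0.1069]
orientation: [0.0, -0.195, 0.981, -0.0]
wrist_force: [0.0, 0.6, -0.0]
finger_gap: 0.057
grip_force: 0.0
```

Call:
creep_tool --plan '[{}, {}, {}, {}]' --finger_gap 0.0 --grip_force 60

```text
clock: 16.48
tcp_pos: [0.4883, -0.258, 0.1074]
orientation: [0.0, -0.195, 0.981, -0.0]
wrist_force: [-1.2, 0.4, 5.8]
finger_gap: 0.0429
grip_force: 61.2
```

```bash
python3 -c "
from h import *
plan(.488,-.258,.107)"
```

```text
t 16.48 tcp [ 0.4883 -0.258   0.1074] q6 [-0.63  0.34 -0.23  1.    0.   -1.02] shift [0.0003 0.0002 0.0004] turn None gap 0.0429 grip 61.2 F [-1.2  0.4  5.8]
```

Call:
creep_tool --plan '[{"d": [0, 0, -0.008]}, {"d": [0, 0, -0.018]}, {"d": [0, 0, -0.03]}, {"d": [0, 0, -0.045]}, {"d": [0, 0, -0.065]}, {"d": [0, 0, -0.085]}, {"d": [0, 0, -0.105]}, {"d": [0, 0, -0.12]}]'

```text
clock: 17.48
tcp_pos: [0.4884, -0.2581, 0.2286]
orientation: [0.001, -0.195, 0.981, -0.001]
wrist_force: [1.0, 1.0, -1.6]
finger_gap: 0.0428
grip_force: 61.2
```

Call:
creep_tool --plan '[{"d": [0, 0, -0.005]}, {"d": [0, 0, -0.005]}, {"d": [0, 0, -0.005]}, {"d": [0, 0, -0.005]}, {"d": [0, 0, -0.005]}]'

```text
clock: 18.1
tcp_pos: [0.4879, -0.2578, 0.2313]
orientation: [-0.0, -0.195, 0.981, 0.0]
wrist_force: [0.2, 0.3, -2.7]
finger_gap: 0.0426
grip_force: 61.2
```

Run:
```python
from h import *
w=viewer.read_camera("wrist");b=viewer.read_camera("scene");p=viewer.read_camera("top")
plan(.488,-.258,.232)
cv2.imwrite('pics/j.png',np.hstack([cv2.resize(w['image'],(400,300)),cv2.resize(b['image'][110:320,60:340],(400,300))])[:,:,::-1])
```

```text
t 18.25 tcp [ 0.4881 -0.2579  0.2316] q6 [-0.63  0.27 -0.01  1.29  0.   -1.02] shift [ 0.0001 -0.0001 -0.0004] turn None gap 0.0429 grip 61.2 F [ 0.2  0.6 -1.6]
```

View pics/j.png

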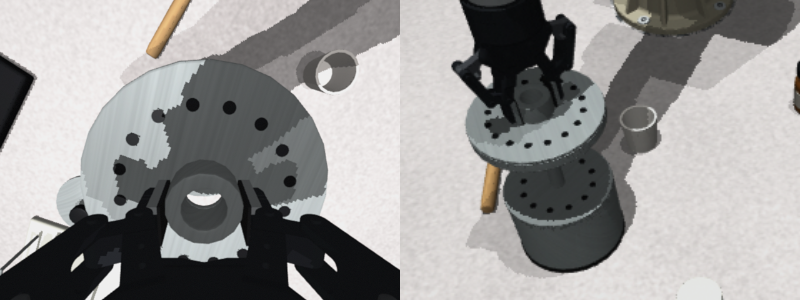

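The outer lid is held level at (537,115) with its collar empty. Below it, at (565,185), the inner lid sits flat on the caddy with its knob upright. Handing in.

```bash
python3 -c "
from workcell import env
print(env.hand_in())"
```

```text
the job is handed in; nothing more can be done
None
```

I handed the job in at about 18 s: the cob is in the caddy, the inner lid is seated on it, and the gripper is holding the outer lid level about 12 cm above where it sat; the hand-in returned no verdict.

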